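# Wedge up the loose edge of an inspection stand

### The arm

A 6-joint arm with a two-finger parallel gripper is mounted at the origin on the work surface. World frame = base frame: x ahead of the robot, y to its left, z up, the work surface at z = 0. Lengths are in m, angles in rad, forces in N, time in s.
With the tool pointing down it reaches from about 0.325 to 0.9 m from the base axis. Payload 6.1 kg.
Tool frame: the origin (TCP) lies between the finger pads; the fingertips stand 11 mm ahead of it and the grasp point (between the pads) lies 8 mm behind it; z points along the fingers, x is the direction in which the jaws open and shut, and the axes are right-handed (so a half turn about z gives the same grasp; the last joint's range is limited). The gripper opens to 85 mm and grips with 20 to 120 N. Pads are 22 mm wide; open, the fingers measure 114 mm over their backs; the gripper's body (76 mm by 85 mm) begins 54 mm behind the grasp point. The pads swing forward as they close: fully open they stand 13 mm farther back than shut.
Start: joints at [1.077, 0.22, 1.526, -0, 1.395, -0.126], TCP at [0.225, 0.583, 0.242] pointing down, gripper open.
Joint ranges: [-2.98, 2.98], [-0.91, 2.08], [0.09, 2.57], [-1.24, 4.39], [0.2, 2.65], [-2.68, 2.68]. Speed limits (rad/s): [2.57, 2.57, 3.01, 3.14, 3.14, 3.14].

### API

Orientations are given as a unit quaternion [w, x, y, z].
In Python, from plant import get_obs, grab_frame, close_job gives the robot as it stands.
- The arm moves only by the tool arm_command, never from a script. Its arguments are lists of equal length, an entry for each row: "gripper": the finger opening in m, from 0 to 0.0854; "translation": the shift along the tool's x, y, z in m, a list of three; "delta_rot": the turn, a rotation vector about the tool's x, y, z in rad, a list of three. In form: {"gripper": [gripper, ...], "translation": [[dx, dy, dz], ...], "delta_rot": [[ax, ay, az], ...]}. A call has 1 to 12 rows; each row is the pose to reach, as a shift and turn from the pose measured when the call began, along the tool's axes at that moment; what a row does not reach only later rows make up. A row lasts 1/8 s, in which the tool goes at most 62.5 mm and 10.7 degrees, less where a joint would pass 70% of its speed; a pose out of reach is approached as far as the arm can. A call with a gripper value outside its range is refused whole. The fingers move at their own pace and stop on an object; "squeeze" is the grip in N (left out, the last holds). Time passes only in rows, so rows that repeat a pose let the fingers close. It gives the time, the measured TCP pose, the force and the opening at its end, in the units of the state.
- get_obs(): the state, without advancing time (a new reading comes with each control period).
- grab_frame(name): name is "scene" or "side" or "wrist"; returns a dict with "img" (400x640x3 uint8, blue, green, red), "mtx" (3x3 intrinsics, pixels), "distortion" ([k1, k2, p1, p2, k3] as OpenCV has them; the pictures are not rectified), "R" (3x3) and "t" (3): a world point X has camera coordinates R X + t. Camera axes: x right, y down, z forward; pixel columns grow to the right and rows downward; lengths in m; the calibration is good to about 2 mm. A picture is of the moment at which its call begins. There is no depth.
- close_job(): hands the job in, once; it reports no verdict.
The state is a dict: "time_s": time; "q": joint angles; "joint_velocities": joint speeds; "effort": joint torques, N m; "eef_pos": TCP position; "tcp_rot": TCP orientation; "contact_force": force on the tool from outside, world axes, zero at the start; "ft_torque": the same for the moment, N m; "width": opening from 0.0 (shut) to 1.0 (fully open).
Only numpy, scipy, OpenCV 4.12 (cv2) and the standard library are available. Lean on these libraries where they do the work, as an engineer would, in place of code of your own. Each camera call takes 0.05 s, during which the arm holds its last target.

### The job

The yellow front edge of the inspection stand's base plate hangs free over the bench and springs when touched. Pick the orange wedge up out of the grey tray, lay it flat on the bench and push it straight in, thin end first, under the middle of the yellow edge until it jams tight and carries the plate, but stop there: do not force it on so that it jacks the plate up hard. Let go, leaving the wedge jammed, and leave everything else where it lies.

Things in the scene. Friction and masses are not known exactly. Their poses are not given: they have to be found in the camera images.
- stand: Inspection stand, fixed. Origin: on the bench top (height 0) straight below the middle of the yellow free edge of its grey base plate (220 mm along the edge, 200 deep, 10 thick). x runs along the edge, y points in under the plate: the way to push the wedge. The edge's underside hangs 8 to 14 mm above the bench, differently every time: not measured, and not shown by this pose.
- stand_mount (a point): Middle of the stand's rear mount, on the bench, 225 mm in from the edge. The plate is sprung there: it only tips up, its edge resisting with about 3.5 N at once and 6 N more per mm of lift. The wedge is tight when it carries 5 N or more; over 18 N (2.4 mm of lift) overstrains the mount. Friction is about 0.6, so the level push is about 1.4 times the load carried: stop at about 12 N of push.
- stand_head (a point): Centre of the underside of the stand's white lamp head (90 mm in diameter, 30 tall), fixed 255 mm above the bench, over the plate 150 mm in from the edge, on a column behind: keep clear of it.
- wedge_grip (a point): Orange plastic wedge, loose, about 90 g, 122 mm long, 30 wide, lying flat in the tray at the start. This point: centre of the upright grip block at its thick end, 22 mm long (along x), 30 wide (along y: grip it across this), 44 tall; 22 mm above the wedge's underside. x points to the thin end, z up.
- wedge_toe (a point): The wedge's thin end, 111 mm along x from wedge_grip (same axes), 2 mm above its underside. It is 4 mm thick here; its top rises 1 mm for every 6 mm back, to 20.7 mm at the grip block, 100 mm back.
- tray: Shallow grey plastic tray, fixed, 150 x 190 mm, walls 8 mm tall, floor 4 mm thick; origin at the centre of its underside. It holds the wedge and a small brass spacer, and it changes places with the white parts organiser.
- spacer: Brass spacer, bystander, 18 mm in diameter and tall, standing in a corner of the tray; origin at the centre of its underside.
- organiser: White parts organiser, bystander, open box 130 x 170 x 35 mm; origin at the centre of its underside.
- screwdriver: Red screwdriver, bystander, 170 mm long, 26 mm thick, lying along its x axis; origin under its middle.
- flux_jar: Small jar, bystander, 44 mm in diameter, 50 mm tall; origin at the centre of its underside.
- spool: Metal spool, bystander, 60 mm in diameter, 30 mm tall; origin at the centre of its underside.
There are look-alikes about, which are no part of the job. Of the things that look like the part that bears wedge_grip, take the one that is farthest to the robot's right at the start.

How it is judged:
By the outcome, as a careful person would: the job done as asked, in the order asked, and still so for the second after the job is handed in, with the robot touching nothing.
It also fails if it takes over 69 s, if anything falls off the work surface, if the arm or the gripper's body presses on something with over 40 N, if the wrist force passes 120 N, or if a joint passes its speed limit or range.

## Working session

There is one attempt and no reset: what is moved stays moved. The work goes in short steps, Python scripts to look and compute and a tool call to move; the robot and the scene stay as the last step left them, time stands still between calls to the robot, and variables do not carry over. Pictures are saved under pics/ and viewed, and the job is handed in when it is done.

Besides the shell and the picture viewer there is one more tool, called after "Request:" as name(argument=value, ...) on one line, values as JSON. arm_command: Moves the arm, as the interface text tells. Its arguments: {"type":"object","properties":{"gripper":{"type":"array","items":{"type":"number"}},"translation":{"type":"array","items":{"type":"array","items":{"type":"number"}}},"delta_rot":{"type":"array","items":{"type":"array","items":{"type":"number"}}},"squeeze":{"type":"number"}},"required":["gripper","translation","delta_rot"]}

```bash
mkdir -p pics; ls; cat > h.py <<'E'
import numpy as np,cv2
from plant import get_obs,grab_frame
def grab(n,f):
    d=grab_frame(n); cv2.imwrite(f'pics/{f}.png',d['img']); np.savez(f'pics/{f}.npz',**{k:np.array(v) for k,v in d.items()}); return d
def load(f): return dict(np.load(f'pics/{f}.npz'))
def ray(d,p):
    u=cv2.undistortPoints(np.array([[p]],float),d['mtx'],d['distortion'])[0,0]
    R=d['R'];c=-R.T@d['t'];v=R.T@np.array([u[0],u[1],1]);return c,v/np.linalg.norm(v)
def plane(d,p,z):
    c,v=ray(d,p);return c+v*(z-c[2])/v[2]
def proj(d,X):
    return cv2.projectPoints(np.array(X,float).reshape(-1,3),cv2.Rodrigues(d['R'])[0],d['t'].astype(float),d['mtx'],d['distortion'])[0].reshape(-1,2)
def tri(d1,p1,d2,p2):
    c1,v1=ray(d1,p1);c2,v2=ray(d2,p2)
    s=np.linalg.lstsq(np.stack([v1,-v2],1),c2-c1,rcond=None)[0]
    a=c1+s[0]*v1;b=c2+s[1]*v2;return (a+b)/2,np.linalg.norm(a-b)
E
python3 - <<'E'
from h import *
for n in ['scene','side','wrist']:
    d=grab(n,n+'0');print(n,-d['R'].T@d['t'],d['R'][2])
print(get_obs())
E
```

```text
pics
scene [1.00201445 0.2397382  0.96340087] [-0.497006   -0.14037743 -0.85631724]
side [ 0.47806357 -0.69505358  0.80636487] [ 0.052237    0.78321181 -0.61955674]
wrist [0.16299239 0.6055151  0.37239649] [ 0.24057848 -0.09537889 -0.96593212]
{'time_s': 0.15, 'q': array([ 1.07689375e+00,  2.21051002e-01,  1.52732741e+00,  1.08360586e-05,
        1.39470164e+00, -1.26105938e-01]), 'joint_velocities': array([-0.00119607, -0.00342854, -0.00458293, -0.00061112, -0.00153719,
        0.00023317]), 'effort': array([ 7.48189032e-04, -4.97487867e+01, -3.89903855e+01, -3.13487872e-04,
        7.24368918e-03,  5.68728331e-05]), 'eef_pos': array([0.22451939, 0.58281042, 0.24145787]), 'tcp_rot': array([ 3.35638972e-04,  8.24488124e-01,  5.65878769e-01, -6.63670166e-04]), 'contact_force': array([-0.56241855,  1.13787763, -0.84044959]), 'ft_torque': array([-0.00532909,  0.02617898,  0.02179434]), 'width': 0.9965015703525527}
```

View pics/scene0.png

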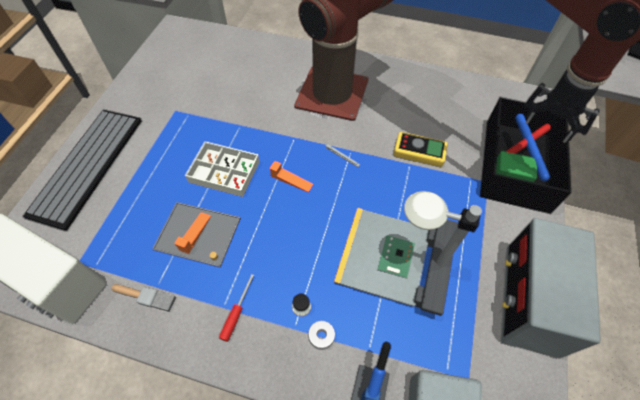

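View pics/side0.png

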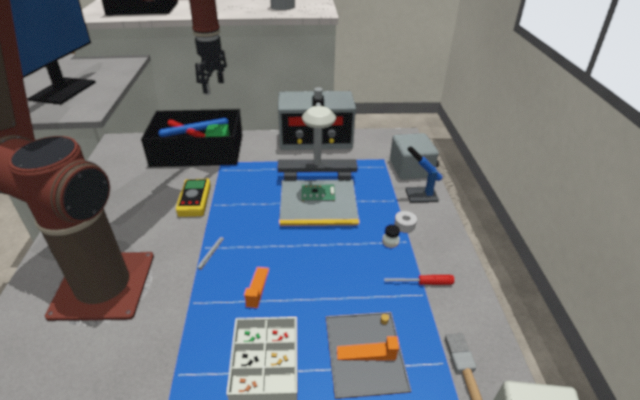

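View pics/wrist0.png

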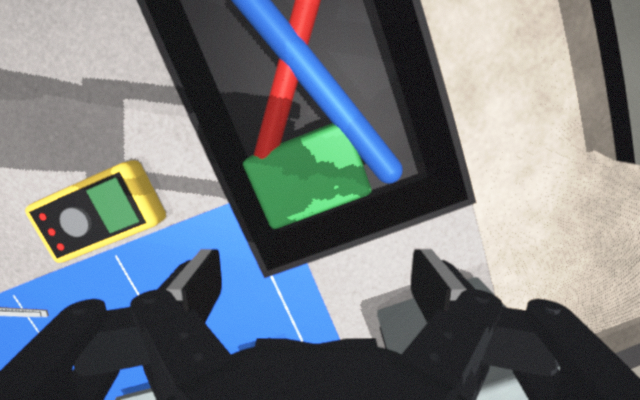

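There are two orange wedges. One is on the bench at scene (291,177) / side (257,287), the other in the grey tray at scene (193,232) / side (368,349). The tray one is nearer the side camera (smaller y, so farther to the robot's right) and it lies in the tray, so it fits. I'll confirm it in a crop and take measurements.

```bash
python3 - <<'E'
from h import *
s=load('scene0');e=load('side0')
a=cv2.resize(s['img'][190:280,140:260],None,fx=5,fy=5,interpolation=cv2.INTER_CUBIC)
b=cv2.resize(e['img'][305:400,315:420],None,fx=5,fy=5,interpolation=cv2.INTER_CUBIC)
cv2.imwrite('pics/ca.png',a);cv2.imwrite('pics/cb.png',b)
for n,d in [('scene',s),('side',e)]:
    h=cv2.cvtColor(d['img'],cv2.COLOR_BGR2HSV)
    for nm,lo,hi in [('or',(5,170,120),(14,255,255)),('ye',(18,130,120),(32,255,255))]:
        m=cv2.inRange(h,lo,hi)
        k,l,st,c=cv2.connectedComponentsWithStats(m)
        for i in range(1,k):
            if st[i,4]>50:
                r=cv2.minAreaRect(np.argwhere(l==i)[:,::-1].astype(np.float32))
                print(n,nm,st[i],c[i],plane(d,c[i],0.01).round(3),cv2.boxPoints(r).round(1).tolist())
E
```

```text
scene or [271 163  40  28 393] [288.49109415 177.24173028] [ 0.376 -0.027  0.01 ] [[267.70001220703125, 172.60000610351562], [275.0, 161.39999389648438], [310.8999938964844, 184.60000610351562], [303.70001220703125, 195.8000030517578]]
scene or [176 214  34  38 456] [192.40789474 233.24122807] [ 0.619 -0.214  0.01 ] [[174.1999969482422, 244.8000030517578], [198.1999969482422, 208.8000030517578], [210.60000610351562, 217.10000610351562], [186.60000610351562, 253.10000610351562]]
scene ye [394 133  53  33 530] [418.89622642 154.12264151] [0.185 0.32  0.01 ] [[392.8999938964844, 155.8000030517578], [397.8999938964844, 132.10000610351562], [448.0, 142.60000610351562], [443.1000061035156, 166.3000030517578]]
scene ye [335 209  27  74 339] [347.86725664 246.24778761] [0.54 0.19 0.01] [[334.3999938964844, 281.20001220703125], [357.29998779296875, 208.5], [361.70001220703125, 209.8000030517578], [338.79998779296875, 282.6000061035156]]
side or [246 269  21  38 254] [255.4015748  290.12598425] [ 0.374 -0.035  0.01 ] [[242.1999969482422, 303.3999938964844], [254.8000030517578, 265.6000061035156], [267.70001220703125, 269.8999938964844], [255.10000610351562, 307.70001220703125]]
side or [338 338  60  22 373] [375.15281501 352.78552279] [ 0.631 -0.213  0.01 ] [[336.29998779296875, 345.3999938964844], [395.70001220703125, 336.8999938964844], [398.6000061035156, 357.29998779296875], [339.29998779296875, 365.79998779296875]]
side ye [176 179  34  37 449] [194.10022272 203.93095768] [0.174 0.294 0.01 ] [[174.3000030517578, 214.10000610351562], [183.89999389648438, 173.3000030517578], [211.0, 179.6999969482422], [201.39999389648438, 220.5]]
side ye [281 220  77   5 332] [317.00301205 221.68373494] [0.531 0.202 0.01 ] [[281.0, 220.0], [357.0, 220.0], [357.0, 224.0], [281.0, 224.0]]
```

```bash
python3 - <<'E'
from h import *
a=load('scene0')['img'][190:330,320:460]
cv2.imwrite('pics/cc.png',cv2.resize(a,None,fx=4,fy=4,interpolation=cv2.INTER_CUBIC))
b=load('side0')['img'][80:240,250:420]
cv2.imwrite('pics/cd.png',cv2.resize(b,None,fx=3.5,fy=3.5,interpolation=cv2.INTER_CUBIC))
E
```

```text
(no output)
```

View pics/ca.png

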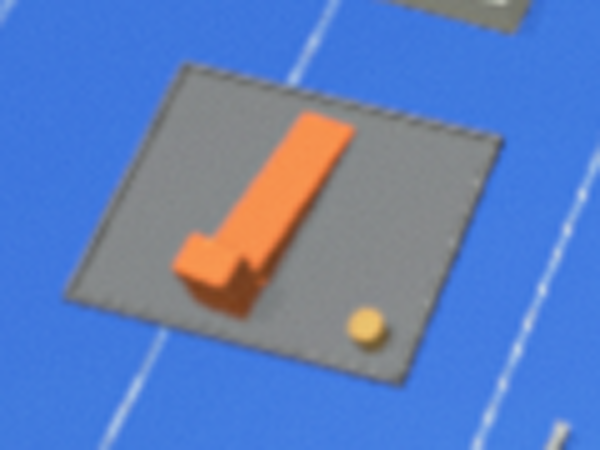

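View pics/cb.png

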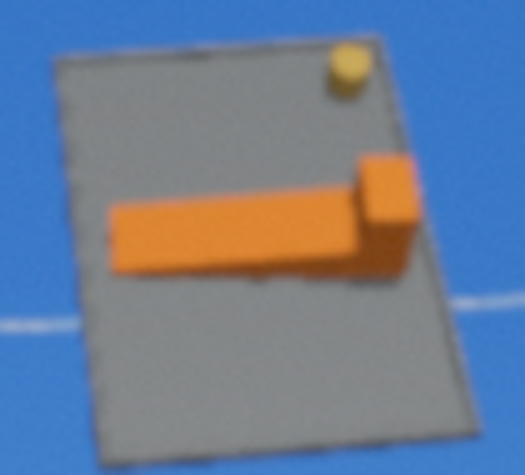

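View pics/cd.png

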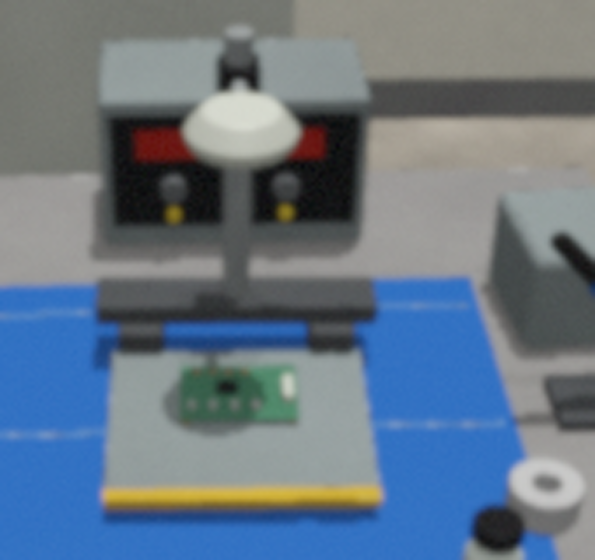

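View pics/cc.png

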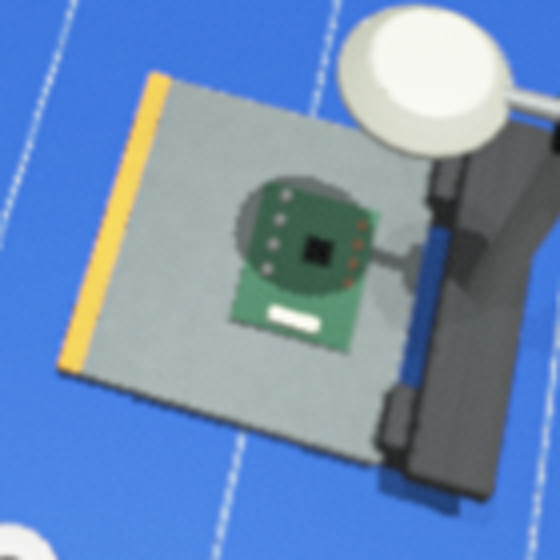

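The crops confirm an orange wedge with its grip block, in the grey tray next to the brass spacer. The block top is at about scene (182,242) / side (393,343) and the toe at about scene (206,214) / side (337,352). The yellow edge runs from scene (358,208) to (335,282).

```bash
python3 - <<'E'
from h import *
s=load('scene0');e=load('side0')
def S(x,y,f,ox,oy): return ((x+.5)/f-.5+ox,(y+.5)/f-.5+oy)
A=lambda x,y:S(x,y,5,140,190); B=lambda x,y:S(x,y,5,315,305); C=lambda x,y:S(x,y,4,320,190); D=lambda x,y:S(x,y,3.5,250,80)
P={'block top .048':(A(210,260),B(389,188),.048),'toe top .008':(A(330,120),B(110,237),.008),
'edgeL top':(C(150,72),D(103,488),.022),'edgeR top':(C(60,370),D(382,488),.022),
'edge front L top':(C(150,72),D(103,500),.022),'edge front R top':(C(60,370),D(382,500),.022),
'spacer top':(A(365,323),B(350,62),.022)}
for k,(a,b,z) in P.items():
    X,g=tri(s,a,e,b);print(k,X.round(4),g.round(4),'scene',plane(s,a,z).round(4)[:2],'side',plane(e,b,z).round(4)[:2])
# all the others
for k,(a,z) in {'jar':((301,301),.05),'spool':((321,334),.03),'sdr':((236,310),.02)}.items(): print(k,plane(s,a,z).round(3))
print('lamp',[plane(s,(426,210),.27).round(3)],'tray corners',[plane(s,A(*c),.008).round(3) for c in [(185,65),(500,137),(402,380),(67,297)]])
E
```

```text
block top .048 [ 0.663  -0.213   0.0462] 0.0009 scene [ 0.6641 -0.2123] side [ 0.6622 -0.2139]
toe top .008 [ 0.5522 -0.2063  0.0081] 0.0022 scene [ 0.5532 -0.2067] side [ 0.5512 -0.2055]
edgeL top [0.4293 0.188  0.0327] 0.0069 scene [0.4265 0.1863] side [0.4257 0.2034]
edgeR top [0.6482 0.1846 0.0285] 0.0064 scene [0.6489 0.1829] side [0.6471 0.1945]
edge front L top [0.4267 0.1866 0.0236] 0.0015 scene [0.4265 0.1863] side [0.426  0.1891]
edge front R top [0.6467 0.1831 0.0187] 0.0019 scene [0.6489 0.1829] side [0.6453 0.1802]
spacer top [ 0.6636 -0.1334  0.0214] 0.0013 scene [ 0.6644 -0.1334] side [ 0.6629 -0.1335]
jar [0.726 0.122 0.05 ]
spool [0.781 0.186 0.03 ]
sdr [ 0.781 -0.023  0.02 ]
lamp [array([0.545, 0.334, 0.27 ])] tray corners [array([ 0.544, -0.299,  0.008]), array([ 0.537, -0.113,  0.008]), array([ 0.683, -0.108,  0.008]), array([ 0.69 , -0.295,  0.008])]
```

```bash
cat >> h.py <<'E'
from scipy.spatial.transform import Rotation as Ro
def go(x,y,z,yaw):
    o=get_obs();q=o['tcp_rot'];R=Ro.from_quat([q[1],q[2],q[3],q[0]])
    a=np.radians(yaw);c,s=np.cos(a),np.sin(a)
    T=Ro.from_matrix(np.array([[c,s,0],[s,-c,0],[0,0,-1]]))
    M=R.as_matrix()
    print('t',(M.T@(np.array([x,y,z])-o['eef_pos'])).round(4),'r',(R.inv()*T).as_rotvec().round(4))
E
python3 -c "
from h import *
go(.36,.12,.242,86.5);go(.663,-.213,.16,86.5)"
```

```text
t [-0.3831  0.2928 -0.    ] r [-0.0004  0.0014 -0.3067]
t [-0.5848  0.6953  0.0822] r [-0.0004  0.0014 -0.3067]
```

Request:
arm_command(gripper=[0.085, 0.085, 0.085, 0.085, 0.085, 0.085, 0.085, 0.085, 0.085, 0.085], translation=[[-0.383, 0.293, 0], [-0.383, 0.293, 0], [-0.383, 0.293, 0], [-0.383, 0.293, 0], [-0.383, 0.293, 0], [-0.383, 0.293, 0], [-0.383, 0.293, 0], [-0.383, 0.293, 0], [-0.383, 0.293, 0], [-0.383, 0.293, 0]], delta_rot=[[0, 0.001, -0.307], [0, 0.001, -0.307], [0, 0.001, -0.307], [0, 0.001, -0.307], [0, 0.001, -0.307], [0, 0.001, -0.307], [0, 0.001, -0.307], [0, 0.001, -0.307], [0, 0.001, -0.307], [0, 0.001, -0.307]])

```text
time_s: 1.4
eef_pos: [0.3601, 0.1203, 0.2419]
tcp_rot: [-0.0, 0.729, 0.685, -0.0]
contact_force: [0.1, 0.3, -0.1]
width: 0.997
```

```bash
python3 -c "
from h import *
o=get_obs();print(o['time_s'],o['eef_pos'],o['q'])
go(.663,-.213,.16,86.5)"
```

```text
1.4 [0.3600508  0.12028356 0.24186566] [ 1.13673550e-01 -4.11174589e-01  2.11322032e+00  2.09574837e-04
  1.44032114e+00 -1.39544637e+00]
t [-0.314   0.323   0.0816] r [-0.0008 -0.0001 -0.0006]
```

Request:
arm_command(gripper=[0.085, 0.085, 0.085, 0.085, 0.085, 0.085, 0.085, 0.085, 0.085, 0.085], translation=[[-0.314, 0.323, 0.08], [-0.314, 0.323, 0.08], [-0.314, 0.323, 0.08], [-0.314, 0.323, 0.08], [-0.314, 0.323, 0.08], [-0.314, 0.323, 0.08], [-0.314, 0.323, 0.08], [-0.314, 0.323, 0.08], [-0.314, 0.323, 0.08], [-0.314, 0.323, 0.08]], delta_rot=[[0, 0, 0], [0, 0, 0], [0, 0, 0], [0, 0, 0], [0, 0, 0], [0, 0, 0], [0, 0, 0], [0, 0, 0], [0, 0, 0], [0, 0, 0]])

```text
time_s: 2.65
eef_pos: [0.663, -0.2107, 0.1612]
tcp_rot: [-0.001, 0.728, 0.686, -0.0]
contact_force: [-0.3, -0.3, -0.7]
width: 0.997
```

```bash
python3 -c "
from h import *
d=grab('wrist','w1');o=get_obs();print(o['time_s'],o['eef_pos'],o['q'])
print(proj(d,[[.663,-.213,.048],[.5522,-.2063,.008]]))
h=cv2.cvtColor(d['img'],cv2.COLOR_BGR2HSV);m=cv2.inRange(h,(5,170,90),(14,255,255));print(m.sum()//255)
"
```

```text
2.7 [ 0.6629748  -0.21083862  0.16170595] [-4.21164138e-01  4.47540897e-01  1.39513796e+00  8.11213020e-05
  1.30013373e+00 -1.93247990e+00]
[[314.2281491  202.31347227]
 [314.43376409  61.36122251]]
5119
```

View pics/w1.png

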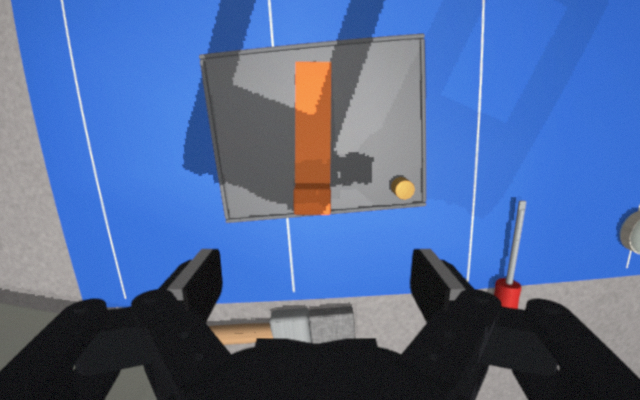

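The wrist view shows the tray wedge with its toe at (313,62) and its block at about (313,200). Both are within about 1 mm of the predicted points, and the heading agrees. Descending.

```bash
python3 -c "
from h import *
go(.663,-.213,.022,86.5)"
```

```text
t [-0.0022  0.0003  0.1397] r [-0.0011 -0.0005  0.0016]
```

Request:
arm_command(gripper=[0.085, 0.085, 0.085, 0.085, 0.085, 0.085, 0.085, 0.025, 0.025, 0.025, 0.025, 0.025], translation=[[-0.002, 0, 0.05], [-0.002, 0, 0.09], [-0.002, 0, 0.12], [-0.002, 0, 0.132], [-0.002, 0, 0.139], [-0.002, 0, 0.139], [-0.002, 0, 0.139], [-0.002, 0, 0.139], [-0.002, 0, 0.139], [-0.002, 0, 0.139], [-0.002, 0, 0.139], [-0.002, 0, 0.139]], delta_rot=[[-0.001, 0, 0.001], [-0.001, 0, 0.001], [-0.001, 0, 0.001], [-0.001, 0, 0.001], [-0.001, 0, 0.001], [-0.001, 0, 0.001], [-0.001, 0, 0.001], [-0.001, 0, 0.001], [-0.001, 0, 0.001], [-0.001, 0, 0.001], [-0.001, 0, 0.001], [-0.001, 0, 0.001]], squeeze=40)

```text
time_s: 4.2
eef_pos: [0.6629, -0.2129, 0.023]
tcp_rot: [0.0, 0.728, 0.685, 0.0]
contact_force: [-0.3, -0.4, 1.8]
width: 0.35
```

```bash
python3 -c "
from h import *
d=grab('wrist','w2');o=get_obs();print(o['time_s'],o['eef_pos'],o['contact_force'],o['width'])"
```

```text
4.25 [ 0.66293549 -0.21295288  0.02298713] [ 0.45591564 -0.73606407  1.99343203] 0.3478313577808839
```

View pics/w2.png

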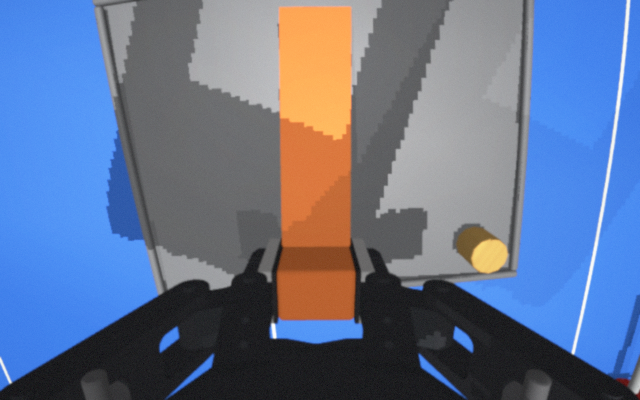

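The pads close on the block at about 30 mm (block at (315,285)). Lifting straight up.

Request:
arm_command(gripper=[0.025, 0.025, 0.025, 0.025, 0.025], translation=[[0, 0, -0.015], [0, 0, -0.06], [0, 0, -0.11], [0, 0, -0.11], [0, 0, -0.11]], delta_rot=[[0, 0, 0], [0, 0, 0], [0, 0, 0], [0, 0, 0], [0, 0, 0]])

```text
time_s: 4.88
eef_pos: [0.6627, -0.2128, 0.1333]
tcp_rot: [0.0, 0.728, 0.685, 0.0]
contact_force: [-0.9, -0.4, -2.0]
width: 0.343
```

```bash
python3 -c "
from h import *
o=get_obs();print(o['time_s'],o['eef_pos'],o['contact_force'],o['width'])
go(.536,.0,.12,-0.9)"
```

```text
4.875 [ 0.66265879 -0.21281874  0.13325082] [-0.8938208  -0.37155169 -1.98857029] 0.343040427293257
t [ 0.2048 -0.1393  0.0132] r [ 1.000e-04 -5.000e-04  1.526e+00]
```

Request:
arm_command(gripper=[0.025, 0.025, 0.025, 0.025, 0.025, 0.025, 0.025, 0.025, 0.025, 0.025, 0.025, 0.025], translation=[[0.02, -0.014, 0], [0.04, -0.028, 0], [0.06, -0.042, 0], [0.08, -0.056, 0], [0.1, -0.07, 0], [0.12, -0.084, 0], [0.14, -0.098, 0], [0.165, -0.112, 0.005], [0.185, -0.126, 0.013], [0.205, -0.139, 0.013], [0.205, -0.139, 0.013], [0.205, -0.139, 0.013]], delta_rot=[[0, 0, 0.15], [0, 0, 0.3], [0, 0, 0.45], [0, 0, 0.6], [0, 0, 0.75], [0, 0, 0.9], [0, 0, 1.05], [0, 0, 1.2], [0, 0, 1.35], [0, 0, 1.5], [0, 0, 1.526], [0, 0, 1.526]])

```text
time_s: 6.38
eef_pos: [0.536, -0.0001, 0.1195]
tcp_rot: [-0.0, 1.0, -0.007, -0.0]
contact_force: [0.3, -0.4, -1.1]
width: 0.349
```

```bash
python3 - <<'E'
from h import *
o=get_obs();print(o['time_s'],o['eef_pos'],o['tcp_rot'],o['contact_force'],o['width'])
grab('wrist','w3');grab('side','s3');d=grab('scene','c3')
go(.536,.04,.0195,-0.9)
a=load('side3' if 0 else 's3')['img'][170:330,230:430];cv2.imwrite('pics/s3c.png',cv2.resize(a,None,fx=4,fy=3.7,interpolation=cv2.INTER_CUBIC))
E
```

```text
6.375 [ 5.36035858e-01 -1.22348638e-04  1.19471064e-01] [-3.22887787e-05  9.99976401e-01 -6.85691627e-03 -4.22327632e-04] [ 0.32135581 -0.39501391 -1.08216069] 0.3486351959269951
t [-0.0012 -0.0405  0.1006] r [-0.0001 -0.0002  0.0004]
```

View pics/w3.png

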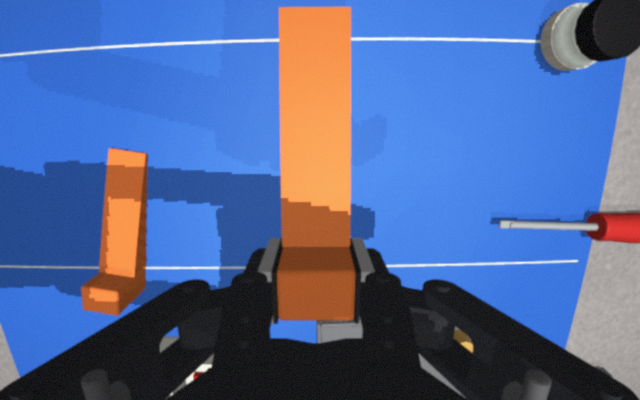

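View pics/s3c.png

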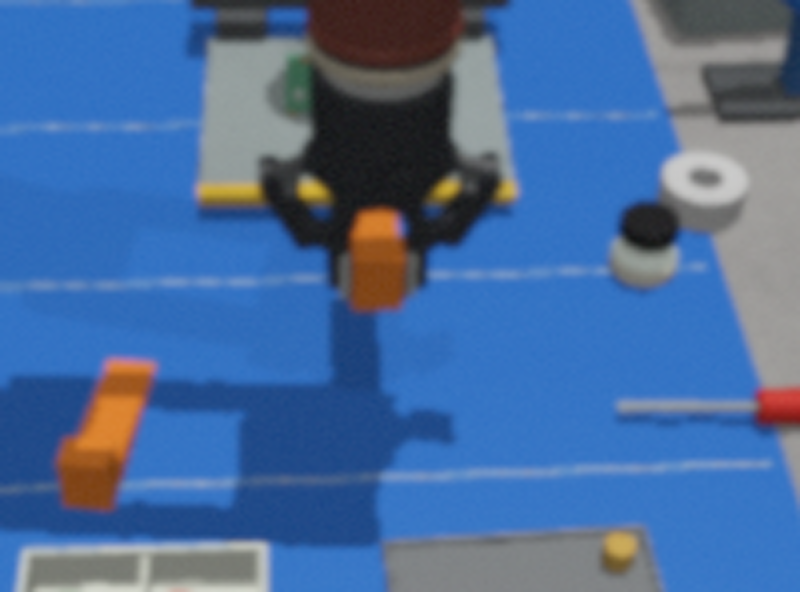

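The wedge is held level and straight, pointing at the edge middle. Lowering it to the bench in front of the edge.

Request:
arm_command(gripper=[0.025, 0.025, 0.025, 0.025, 0.025, 0.025, 0.025], translation=[[0, -0.02, 0.04], [0, -0.03, 0.075], [0, -0.03, 0.09], [0, -0.03, 0.096], [0, -0.03, 0.098], [0, -0.03, 0.099], [0, -0.03, 0.099]], delta_rot=[[0, 0, 0], [0, 0, 0], [0, 0, 0], [0, 0, 0], [0, 0, 0], [0, 0, 0], [0, 0, 0]], squeeze=25)

```text
time_s: 7.4
eef_pos: [0.5378, 0.0292, 0.022]
tcp_rot: [0.0, 1.0, -0.008, 0.001]
contact_force: [0.0, -0.4, -1.2]
width: 0.347
```

```bash
python3 - <<'E'
from h import *
o=get_obs();print(o['time_s'],o['eef_pos'],o['contact_force'],o['ft_torque'],o['width'])
d=grab('wrist','w4')
print(proj(d,[[.427,.1866,.022],[.647,.1831,.022],[.537,.1848,.022]]))
E
```

```text
7.4 [0.53780978 0.02924074 0.02197789] [ 0.02017374 -0.35957434 -1.21719601] [-0.0102754   0.02924904  0.02315527] 0.3465963845421527
[[  20.84304229 -118.04309288]
 [ 598.45127648 -119.88653742]
 [ 308.20507423 -144.99702824]]
```

View pics/w4.png

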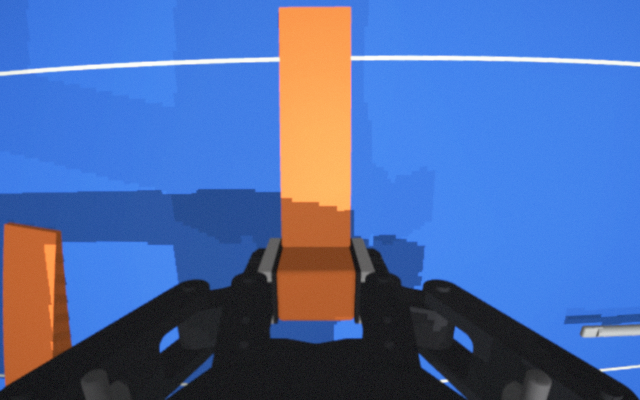

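Request:
arm_command(gripper=[0.025, 0.025, 0.025, 0.025, 0.025, 0.025], translation=[[-0.002, 0, 0.001], [-0.002, 0, 0.002], [-0.002, 0, 0.003], [-0.002, 0, 0.0035], [-0.002, 0, 0.0035], [-0.002, 0, 0.0035]], delta_rot=[[0, 0, 0], [0, 0, 0], [0, 0, 0], [0, 0, 0], [0, 0, 0], [0, 0, 0]])

```text
time_s: 8.2
eef_pos: [0.5357, 0.0294, 0.0189]
tcp_rot: [0.0, 1.0, -0.008, 0.001]
contact_force: [-3.4, -0.5, 5.9]
width: 0.347
```

```bash
python3 - <<'E'
from h import *
o=get_obs();print(o['time_s'],o['eef_pos'],o['contact_force'],o['ft_torque'],o['width'])
grab('side','s5');grab('scene','c5')
a=load('s5')['img'][190:280,260:410];cv2.imwrite('pics/s5c.png',cv2.resize(a,None,fx=5,fy=5,interpolation=cv2.INTER_CUBIC))
a=load('c5')['img'][150:290,260:440];cv2.imwrite('pics/c5c.png',cv2.resize(a,None,fx=4,fy=4,interpolation=cv2.INTER_CUBIC))
go(.536,.064,.0187,-.9)
E
```

```text
8.2 [0.53570059 0.02937988 0.01893263] [-3.44792489 -0.47199677  5.88214118] [0.0404171  0.59977844 0.01181684] 0.34721259087000395
t [-0.0002 -0.0346  0.0002] r [ 0.     -0.0013  0.0004]
```

View pics/s5c.png

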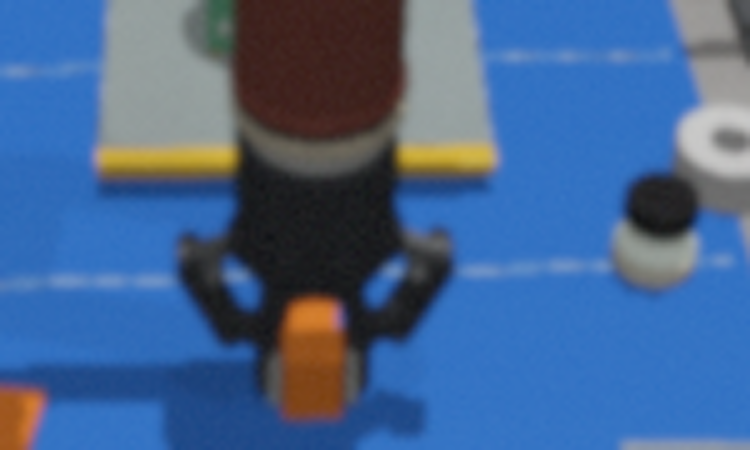

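View pics/c5c.png

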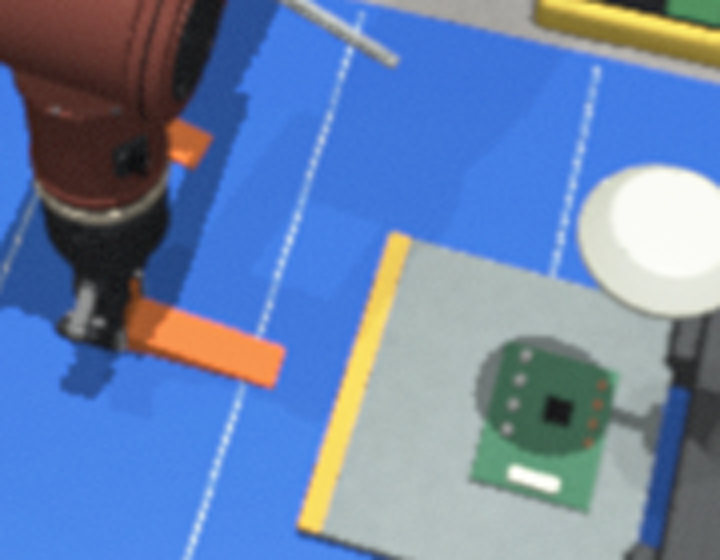

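The wedge is flat on the bench (about 6 N down). The toe is in front of the edge middle and the axis is square to the edge. Sliding it forward.

Request:
arm_command(gripper=[0.025, 0.025, 0.025, 0.025, 0.025, 0.025], translation=[[0, -0.008, 0], [0, -0.016, 0], [0, -0.024, 0], [0, -0.032, 0], [0, -0.036, 0], [0, -0.036, 0]], delta_rot=[[0, 0, 0], [0, 0, 0], [0, 0, 0], [0, 0, 0], [0, 0, 0], [0, 0, 0]])

```text
time_s: 9.05
eef_pos: [0.5363, 0.066, 0.019]
tcp_rot: [-0.0, 1.0, -0.007, 0.001]
contact_force: [0.0, 0.4, 1.0]
width: 0.346
```

Request:
arm_command(gripper=[0.025, 0.025, 0.025, 0.025], translation=[[0, -0.005, 0], [0, -0.01, 0], [0, -0.015, 0], [0, -0.015, 0]], delta_rot=[[0, 0, 0], [0, 0, 0], [0, 0, 0], [0, 0, 0]])

```text
time_s: 9.55
eef_pos: [0.5365, 0.0817, 0.0189]
tcp_rot: [-0.001, 1.0, -0.007, 0.001]
contact_force: [-0.5, 1.3, 0.9]
width: 0.345
```

```bash
python3 - <<'E'
from h import *
o=get_obs();print(o['time_s'],o['eef_pos'],o['contact_force'],o['ft_torque'],o['width'])
grab('scene','c6')
a=load('c6')['img'][170:290,290:440];cv2.imwrite('pics/c6c.png',cv2.resize(a,None,fx=5,fy=5,interpolation=cv2.INTER_CUBIC))
go(.536,.09,.0187,-.9)
E
```

```text
9.55 [0.53645819 0.08166628 0.01893892] [-0.50804906  1.28816465  0.88407764] [0.10654073 0.04068973 0.00819019] 0.3446483801542747
t [-0.0006 -0.0085  0.0003] r [-0.001  -0.0014  0.0011]
```

View pics/c6c.png

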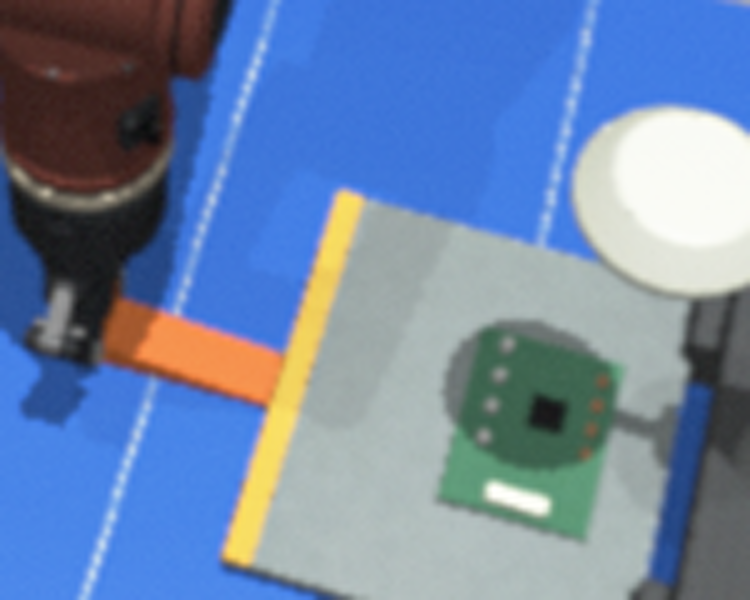

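The toe has reached the edge middle (crop about (275,380)) and is square to it. Creeping in while watching the push force.

Request:
arm_command(gripper=[0.025, 0.025, 0.025, 0.025, 0.025], translation=[[0, -0.004, 0], [0, -0.008, 0], [0, -0.011, 0], [0, -0.014, 0], [0, -0.014, 0]], delta_rot=[[0, 0, 0], [0, 0, 0], [0, 0, 0], [0, 0, 0], [0, 0, 0]])

```text
time_s: 10.22
eef_pos: [0.5367, 0.096, 0.019]
tcp_rot: [-0.001, 1.0, -0.007, 0.001]
contact_force: [-0.6, 0.9, 0.2]
width: 0.349
```

Request:
arm_command(gripper=[0.025, 0.025, 0.025], translation=[[0, -0.0015, 0], [0, -0.003, 0], [0, -0.003, 0]], delta_rot=[[0, 0, 0], [0, 0, 0], [0, 0, 0]])

```text
time_s: 10.6
eef_pos: [0.5367, 0.0991, 0.0189]
tcp_rot: [-0.001, 1.0, -0.007, 0.001]
contact_force: [0.2, -1.0, 0.7]
width: 0.344
```

Request:
arm_command(gripper=[0.025, 0.025, 0.025], translation=[[0, -0.0015, 0], [0, -0.003, 0], [0, -0.003, 0]], delta_rot=[[0, 0, 0], [0, 0, 0], [0, 0, 0]])

```text
time_s: 10.98
eef_pos: [0.5367, 0.1023, 0.0189]
tcp_rot: [-0.001, 1.0, -0.007, 0.001]
contact_force: [-0.8, 0.5, 0.0]
width: 0.348
```

Request:
arm_command(gripper=[0.025, 0.025, 0.025], translation=[[0, -0.0015, 0], [0, -0.003, 0], [0, -0.003, 0]], delta_rot=[[0, 0, 0], [0, 0, 0], [0, 0, 0]])

```text
time_s: 11.35
eef_pos: [0.5368, 0.1056, 0.019]
tcp_rot: [-0.001, 1.0, -0.007, 0.001]
contact_force: [0.2, 0.1, 0.2]
width: 0.343
```

Request:
arm_command(gripper=[0.025, 0.025, 0.025], translation=[[0, -0.0015, 0], [0, -0.003, 0], [0, -0.003, 0]], delta_rot=[[0, 0, 0], [0, 0, 0], [0, 0, 0]])

```text
time_s: 11.72
eef_pos: [0.5368, 0.1088, 0.019]
tcp_rot: [-0.001, 1.0, -0.007, 0.001]
contact_force: [0.4, 0.3, 1.1]
width: 0.347
```

Request:
arm_command(gripper=[0.025, 0.025, 0.025], translation=[[0, -0.0015, 0], [0, -0.003, 0], [0, -0.003, 0]], delta_rot=[[0, 0, 0], [0, 0, 0], [0, 0, 0]])

```text
time_s: 12.1
eef_pos: [0.5368, 0.112, 0.019]
tcp_rot: [-0.001, 1.0, -0.007, 0.001]
contact_force: [0.7, -0.4, 1.3]
width: 0.344
```

Request:
arm_command(gripper=[0.025, 0.025, 0.025], translation=[[0, -0.0015, 0], [0, -0.003, 0], [0, -0.003, 0]], delta_rot=[[0, 0, 0], [0, 0, 0], [0, 0, 0]])

```text
time_s: 12.48
eef_pos: [0.5369, 0.1152, 0.019]
tcp_rot: [-0.001, 1.0, -0.007, 0.001]
contact_force: [-0.6, -0.3, 0.2]
width: 0.342
```

Request:
arm_command(gripper=[0.025, 0.025, 0.025], translation=[[0, -0.0015, 0], [0, -0.003, 0], [0, -0.003, 0]], delta_rot=[[0, 0, 0], [0, 0, 0], [0, 0, 0]])

```text
time_s: 12.85
eef_pos: [0.5369, 0.1184, 0.019]
tcp_rot: [-0.001, 1.0, -0.007, 0.001]
contact_force: [-1.2, 0.3, 0.2]
width: 0.346
```

Request:
arm_command(gripper=[0.025, 0.025, 0.025], translation=[[0, -0.0015, 0], [0, -0.003, 0], [0, -0.003, 0]], delta_rot=[[0, 0, 0], [0, 0, 0], [0, 0, 0]])

```text
time_s: 13.22
eef_pos: [0.5369, 0.1216, 0.019]
tcp_rot: [-0.002, 1.0, -0.007, 0.001]
contact_force: [0.2, 0.2, 1.7]
width: 0.349
```

Request:
arm_command(gripper=[0.025, 0.025, 0.025], translation=[[0, -0.0015, 0], [0, -0.003, 0], [0, -0.003, 0]], delta_rot=[[0, 0, 0], [0, 0, 0], [0, 0, 0]])

```text
time_s: 13.6
eef_pos: [0.5369, 0.1248, 0.019]
tcp_rot: [-0.002, 1.0, -0.007, 0.001]
contact_force: [-0.0, 0.2, 0.7]
width: 0.346
```

Request:
arm_command(gripper=[0.025, 0.025, 0.025], translation=[[0, -0.0015, 0], [0, -0.003, 0], [0, -0.003, 0]], delta_rot=[[0, 0, 0], [0, 0, 0], [0, 0, 0]])

```text
time_s: 13.98
eef_pos: [0.5369, 0.1273, 0.0189]
tcp_rot: [-0.001, 1.0, -0.007, 0.001]
contact_force: [0.2, -5.0, 1.6]
width: 0.345
```

```bash
python3 - <<'E'
from h import *
o=get_obs();print(o['time_s'],o['eef_pos'],o['contact_force'],o['tcp_rot'])
grab('scene','c7');grab('side','s7')
a=load('c7')['img'][170:290,290:440];cv2.imwrite('pics/c7c.png',cv2.resize(a,None,fx=5,fy=5,interpolation=cv2.INTER_CUBIC))
go(.536,.13,.0187,-.9)
E
```

```text
13.975 [0.5369472  0.12728465 0.01893038] [ 0.16409175 -4.99421863  1.61080319] [-1.12590921e-03  9.99975749e-01 -6.84773805e-03  5.85290137e-04]
t [-0.001  -0.0027  0.0003] r [-0.0024 -0.0011  0.0019]
```

View pics/c7c.png

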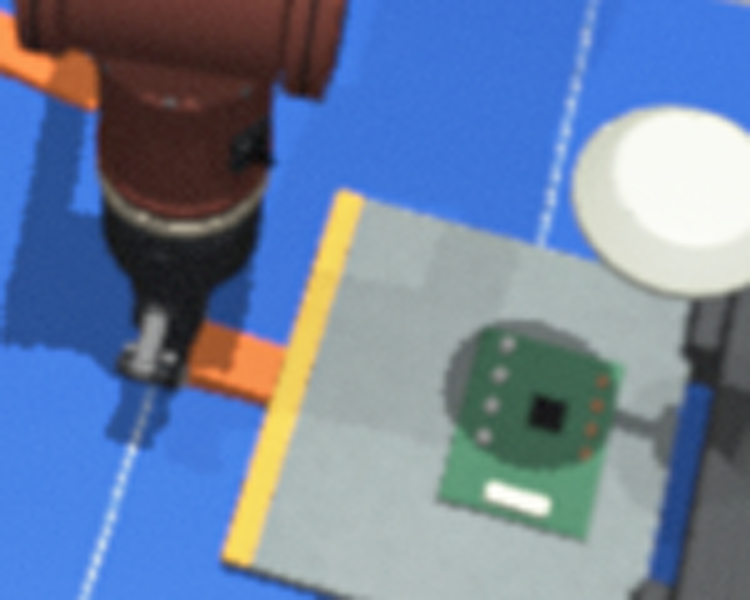

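Contact at y≈0.127, with 5 N of push. The wedge is under the middle (crop about (280,380)). Smaller steps now.

Request:
arm_command(gripper=[0.025, 0.025, 0.025, 0.025], translation=[[0, -0.001, 0], [0, -0.002, 0], [0, -0.0025, 0], [0, -0.0025, 0]], delta_rot=[[0, 0, 0], [0, 0, 0], [0, 0, 0], [0, 0, 0]])

```text
time_s: 14.58
eef_pos: [0.537, 0.1288, 0.0189]
tcp_rot: [-0.0, 1.0, -0.007, 0.0]
contact_force: [-0.8, -6.6, 1.1]
width: 0.347
```

Request:
arm_command(gripper=[0.025, 0.025, 0.025], translation=[[0, -0.001, 0], [0, -0.002, 0], [0, -0.002, 0]], delta_rot=[[0, 0, 0], [0, 0, 0], [0, 0, 0]])

```text
time_s: 14.95
eef_pos: [0.537, 0.1295, 0.0189]
tcp_rot: [0.0, 1.0, -0.007, 0.0]
contact_force: [-0.3, -8.2, 1.8]
width: 0.347
```

Request:
arm_command(gripper=[0.025, 0.025, 0.025, 0.025], translation=[[0, -0.001, 0], [0, -0.002, 0], [0, -0.003, 0], [0, -0.003, 0]], delta_rot=[[0, 0, 0], [0, 0, 0], [0, 0, 0], [0, 0, 0]])

```text
time_s: 15.45
eef_pos: [0.5371, 0.131, 0.0189]
tcp_rot: [0.001, 1.0, -0.007, 0.0]
contact_force: [0.4, -10.9, 1.3]
width: 0.35
```

Request:
arm_command(gripper=[0.025, 0.025, 0.025, 0.025], translation=[[0, -0.001, 0], [0, -0.002, 0], [0, -0.0026, 0], [0, -0.0026, 0]], delta_rot=[[0, 0, 0], [0, 0, 0], [0, 0, 0], [0, 0, 0]])

```text
time_s: 15.95
eef_pos: [0.5373, 0.1315, 0.0191]
tcp_rot: [0.003, 1.0, -0.007, -0.0]
contact_force: [-0.5, -12.7, 3.3]
width: 0.344
```

```bash
python3 - <<'E'
from h import *
o=get_obs();print(o['time_s'],o['eef_pos'],o['contact_force'],o['ft_torque'],o['tcp_rot'])
go(o['eef_pos'][0],o['eef_pos'][1],o['eef_pos'][2],-.8)
E
```

```text
15.95 [0.53725394 0.13148493 0.01906019] [ -0.54251959 -12.73573022   3.26988078] [-1.49628205  0.17849271  0.03759309] [ 2.88635378e-03  9.99970873e-01 -7.06544562e-03 -3.56901186e-05]
t [0. 0. 0.] r [ 0.0058  0.     -0.0002]
```

Push is 12.7 N, which implies a load of about 9 N, so I stop here. Next I unload the arm in place and open.

Request:
arm_command(gripper=[0.025, 0.025, 0.04, 0.055, 0.07, 0.07, 0.07], translation=[[0, 0, 0], [0, 0, 0], [0, 0, 0], [0, 0, 0], [0, 0, 0], [0, 0, 0], [0, 0, 0]], delta_rot=[[0, 0, 0], [0, 0, 0], [0, 0, 0], [0, 0, 0], [0, 0, 0], [0, 0, 0], [0, 0, 0]])

```text
time_s: 16.82
eef_pos: [0.5373, 0.1316, 0.0191]
tcp_rot: [0.003, 1.0, -0.007, -0.0]
contact_force: [0.3, 0.3, -0.3]
width: 0.82
```

Request:
arm_command(gripper=[0.07, 0.07, 0.07, 0.07, 0.07, 0.07], translation=[[0, 0, -0.02], [0, 0, -0.05], [0, 0, -0.1], [0, 0.05, -0.12], [0, 0.1, -0.12], [0, 0.1, -0.12]], delta_rot=[[0, 0, 0], [0, 0, 0], [0, 0, 0], [0, 0, 0], [0, 0, 0], [0, 0, 0]])

```text
time_s: 17.58
eef_pos: [0.5366, 0.0294, 0.1418]
tcp_rot: [0.003, 1.0, -0.009, 0.001]
contact_force: [-1.3, 0.5, -0.4]
width: 0.823
```

```bash
python3 - <<'E'
from h import *
o=get_obs();print(o['time_s'],o['eef_pos'],o['contact_force'],o['width'])
s=grab('scene','c8');e=grab('side','s8');grab('wrist','w8')
a=s['img'][170:290,290:440];cv2.imwrite('pics/c8c.png',cv2.resize(a,None,fx=5,fy=5,interpolation=cv2.INTER_CUBIC))
a=e['img'][190:290,260:410];cv2.imwrite('pics/s8c.png',cv2.resize(a,None,fx=5,fy=5,interpolation=cv2.INTER_CUBIC))
for d in (s,e): print(proj(d,[[.537,.1315,.044]]))
E
```

```text
17.575 [0.53661264 0.02940338 0.14182707] [-1.30426016  0.46690355 -0.39219836] 0.8226939842215089
[[326.87701201 233.61759221]]
[[320.73590816 229.70589983]]
```

View pics/c8c.png

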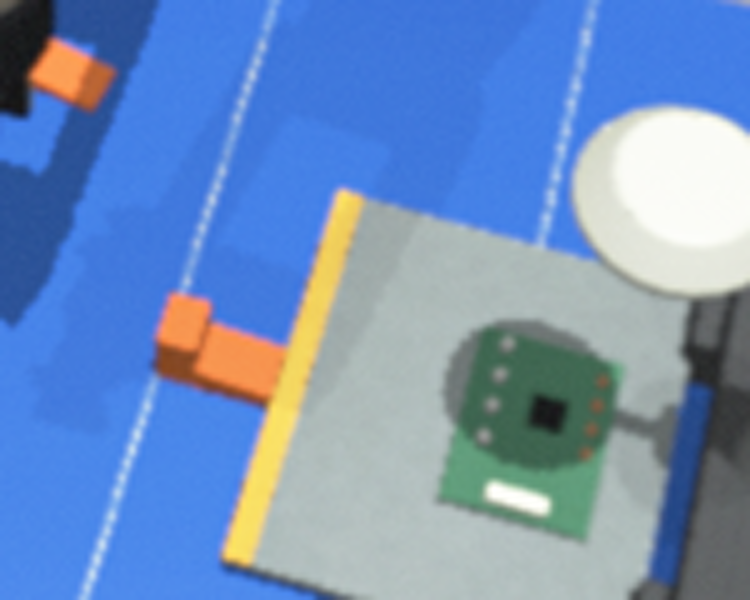

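View pics/w8.png

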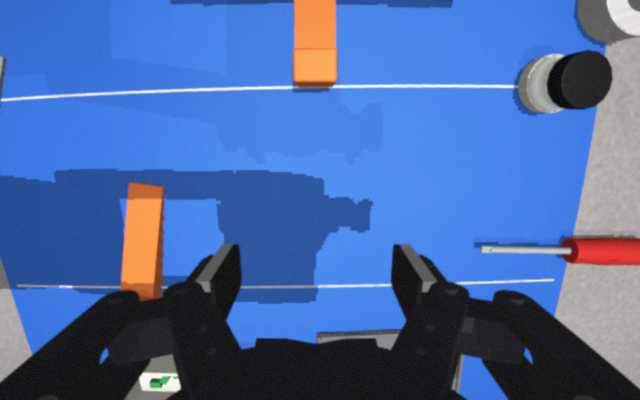

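View pics/c8.png

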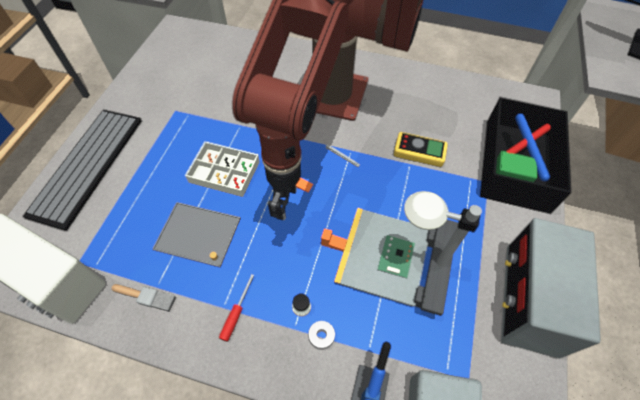

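The scene picture shows the wedge jammed under the middle of the yellow edge. Its block top is at about (327.6,233.6) against a predicted (326.9,233.6), so it did not move on release. The gripper is clear and the bystanders are where they were. Handing in.

```bash
python3 -c "
from plant import close_job
print(close_job())"
```

```text
the job is handed in; nothing more can be done
None
```

I picked the orange wedge up out of the grey tray (the one farthest to the robot's right) and laid it flat on the bench. I then pushed it thin end first under the middle of the yellow edge and handed the job in at about 17.7 s.

- **Push:** the wedge met the plate at about y = 0.127. I stopped at 12.7 N of level push, slightly over the 12 N asked for. By the given 1.4 ratio that is about 9 N carried, against 5 N for tight and 18 N for overstrain. I did not measure the load directly.
- **Release:** after letting go, the scene camera showed the grip block within about 1 px (1–2 mm) of where I let go of it, square to the edge. Wrist forces were back to about zero, with the gripper about 100 mm back and 140 mm up.
- **Everything else:** the spacer, organiser, other wedge, jar, spool and screwdriver looked unmoved in the last picture.

No check failed. During the last push the tool tilted by about 0.3° and the upward force rose to 3.3 N.

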